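Turn the trolley wheel by its spokes until the valve stem is at the top

ROBOT

A 6-joint arm with a two-finger parallel gripper is mounted at the origin on the work surface. World frame = base frame: x ahead of the robot, y to its left, z up, the work surface at z = 0. Lengths are in mm, angles in rad, forces in N, time in s.
With the tool pointing down it reaches from about 350 to 975 mm from the base axis. Payload 7.1 kg.
Tool frame: the origin (TCP) lies between the finger pads; the fingertips stand 8 mm ahead of it and the grasp point (between the pads) lies 11 mm behind it; x points along the fingers, y is the direction in which the jaws open and shut, and the axes are right-handed (so a half turn about x gives the same grasp; the last joint's range is limited). The gripper opens to 88 mm and grips with 3 to 60 N. Pads are 20 mm wide; open, the fingers measure 115 mm over their backs; the gripper's body (75 mm by 178 mm) begins 61 mm behind the grasp point.
Start: joints at [1.307, 0.423, 1.63, -0, 1.089, -0.019], TCP at [151.445, 606.357, 230.675] pointing down, gripper open.
Joint ranges: [-3, 3], [-0.9, 2.11], [0.09, 2.58], [-1.31, 4.45], [0.11, 2.69], [-2.54, 2.54]. Speed limits (rad/s): [2.39, 2.39, 3.01, 3.14, 3.14, 3.14].

INTERFACE

Orientations are given as a rotation vector (axis times angle).
In Python, from workcell import ctrl gives the robot as it stands.
- The arm moves only by the tool apply_moves, never from a script. Its argument "increments" is a list of rows, each an object with "gripper": the opening in per cent of the stroke, from 0 (shut) to 100 (fully open); "delta_pos": the shift along the tool's x, y, z in cm, a list of three; "dr": the turn, a rotation vector about the tool's x, y, z in rad, a list of three. In form: [{"gripper": gripper, "delta_pos": [dx, dy, dz], "dr": [ax, ay, az]}, ...]. A call has exactly 5 rows; each row shifts and turns the commanded pose from where the row before left it, along the tool's axes as they then stand; what a row does not reach is not made up. A row lasts 1/12 s, in which the tool goes at most 41.7 mm and 7.16 degrees, less where a joint would pass 70% of its speed; a pose out of reach is approached as far as the arm can. A call with a gripper value outside its range is refused whole. The fingers move at their own pace and stop on an object; the grip force is fixed at half the most. Time passes only in rows, so rows that do not move let the fingers close, or fill a call up. It gives the time, the measured TCP pose, the force and the opening at its end, in the units of the state.
- ctrl.get_obs(): the state, without advancing time (a new reading comes with each control period).
- ctrl.get_image(name): name is "scene" or "side" or "wrist"; returns a dict with "img" (384x512x3 uint8, red, green, blue), "range_z" (384x512 float32, mm along the optical axis (not along the pixel's ray), 0 where there is no reading), "mtx" (3x3 intrinsics, pixels), "rvec" (rotation vector, rad) and "tvec" (3), from world to camera coordinates, as OpenCV has them. Camera axes: x right, y down, z forward; pixel columns grow to the right and rows downward; lengths in mm; the calibration is good to about 2 mm. A picture is of the moment at which its call begins.
- ctrl.close_job(): hands the job in, once; it reports no verdict.
The state is a dict: "t": time; "qpos": joint angles; "qvel": joint speeds; "joint_torque": joint torques, N m; "ee_pos": TCP position; "orientation": TCP orientation; "ft_force": force on the tool from outside, world axes, zero at the start; "moment": the same for the moment, N m; "width": finger opening in mm.
Only numpy, scipy, OpenCV 4.12 (cv2) and the standard library are available. Lean on these libraries where they do the work, as an engineer would, in place of code of your own. Each camera call takes 0.05 s, during which the arm holds its last target. There are 200 camera calls.

TASK

The trolley wheel on the bench stand is waiting to have its tyre pumped up: with the fingertips, push its spokes round one after another until the valve stem stands at the very top of the wheel, straight above the hub, then draw the fingers clear and leave the wheel at rest. Push only on the spokes, never on the tyre, the rim or the valve stem, do not shove, lift or tip the stand, and leave the other things on the bench where they are.

Things in the scene. Friction and masses are not known exactly. Their poses are not given: they have to be found in the camera images.
- stand: heavy (5 kg) grey wheel stand, loose on the bench. Origin on the bench straight below the wheel's centre; x along the level axle, away from the robot; y to the left in the wheel's plane; z up. Base plate x -145 to 105, y -110 to 110 mm, 10 mm thick. One upright 50 mm wide on the robot's side, x -119 to -105 mm, 172 mm high; all else round the wheel is open. Yaw within 0.35 rad of 0.
- wheel: trolley wheel that turns endlessly either way on the stand's level axle. Origin at its centre, 150 mm above the bench; x along the axle like the stand's x; z points from the centre to the valve stem: the job is done when z points straight up. The axle drags: turning takes 0.15 N m (about 3 N at a spoke), and the wheel stops where it is left. Hub 54 mm in diameter, x -82 to 82 mm.
- spoke (a point): point on one spoke, robot's side, 58 mm from the axle, at wheel x = -41 mm. Steel rod spokes 10 mm thick, in 5 pairs 72 deg apart: 36, 108, 180, 252, 324 deg round from the valve stem. Of a pair one is on the robot's side, one on the far side (x mirrored). They slope from x -73 mm at 20 mm from the axle to x -16 mm at 88 mm. Gaps at 58 mm: about 60 mm clear.
- tyre: black tyre with its steel rim, fixed to the wheel: 260 mm outside diameter, 168 mm inside the rim, 44 mm wide (x -22 to 22), bottom 20 mm above the bench. Origin and axes as wheel. Not to be pushed.
- valve_stem: brass valve stem with a black rubber foot, sticking out of the rim towards the hub in the wheel's mid-plane (x = 0), midway between two spokes; foot 20 mm, stem 13 mm, end 9 mm thick; it reaches from 86 to 48 mm from the axle. Origin and axes as wheel (at the wheel's centre). Not to be pushed.
- valve (a point): a point in the middle of the valve stem, 70 mm from the wheel's centre; it must come to stand straight above the centre
- pipe_offcut: short upright piece of dark steel pipe beside the wheel, 114 mm in diameter, 80 mm high; origin at the centre of its underside; leave alone
- grease_tin: upright tin beside the wheel, 66 mm in diameter, 85 mm high; origin at the centre of its underside; leave alone
- spanner: flat spanner lying on the bench between the robot and the stand, 190 mm long along its x; origin at its middle, on the bench; leave alone
- cutting_disc: black cutting disc lying flat, 115 mm in diameter, 6 mm thick; origin at the centre of its underside; leave alone
- bench_brush: hand brush lying on the bench, 200 mm long along its x; origin at its middle; leave alone
- tube_offcut: piece of square steel tube lying on the bench, 120 mm long along its x, 50 by 50 mm; origin at the centre of its underside; leave alone
- grinder: orange and black angle grinder lying on the bench, about 290 mm long along its x, 65 mm high; origin on the bench near its middle; leave alone

How it is judged:
By the outcome, as a careful person would: the job done as asked, in the order asked, and still so for the second after the job is handed in, with the robot touching nothing.
It also fails if it takes over 72 s, if anything falls off the work surface, if the arm or the gripper's body presses on something with over 40 N, if the wrist force passes 120 N, or if a joint passes its speed limit or range.

## Working session

There is one attempt and no reset: what is moved stays moved. The work goes in short steps, Python scripts to look and compute and a tool call to move; the robot and the scene stay as the last step left them, time stands still between calls to the robot, and variables do not carry over. Pictures are saved under pics/ and viewed, about 8 in all and at most 12, crops included, and the job is handed in when it is done.

Besides the shell and the picture viewer there is one more tool, called after ">>>" as name(argument=value, ...) on one line, values as JSON. apply_moves: Moves the arm, as the interface text tells. Its arguments: {"type":"object","properties":{"increments":{"type":"array","items":{"type":"object","properties":{"gripper":{"type":"number"},"delta_pos":{"type":"array","items":{"type":"number"}},"dr":{"type":"array","items":{"type":"number"}}}}}},"required":["increments"]}

```bash
ls; mkdir -p pics
python3 - <<'E'
from workcell import ctrl
import cv2,numpy as np
o=ctrl.get_obs();print({k:np.round(v,3) for k,v in o.items()})
for n in("scene","side"):
    d=ctrl.get_image(n);np.savez(f"/tmp/{n}.npz",**d)
    cv2.imwrite(f"pics/{n}0.png",d["img"][:,:,::-1])
    R=cv2.Rodrigues(d["rvec"])[0];print(n,-R.T@np.ravel(d["tvec"]),R[2],d["mtx"][0])
a=cv2.imread("pics/scene0.png");b=cv2.imread("pics/side0.png")
cv2.imwrite("pics/both.png",np.hstack([a,b])[:, :] if 0 else cv2.resize(np.vstack([a,b]),None,fx=.78,fy=.78))
E
```

```text
pics
{'t': np.float64(0.0), 'qpos': array([ 1.307,  0.424,  1.631,  0.   ,  1.089, -0.019]), 'qvel': array([ 0.002,  0.   , -0.   ,  0.   ,  0.   ,  0.   ]), 'joint_torque': array([-0.0000e+00, -5.4463e+01, -2.7366e+01,  6.4000e-02,  2.3000e-02,
       -0.0000e+00]), 'ee_pos': array([151.313, 605.86 , 229.925]), 'orientation': array([ 0.191,  1.562, -0.193]), 'ft_force': array([-0.88 , -0.327, -0.641]), 'moment': array([-0.02 , -0.031,  0.006]), 'width': np.float64(88.019)}
scene [1090.7125008   525.11096566 1112.35988781] [-0.42056898 -0.43543369 -0.79593921] [444.47705608   0.         255.72755713]
side [ 491.92700956 -890.53317555 1103.58967053] [ 0.05919343  0.68353718 -0.72751155] [445.45986308   0.         262.48614187]
```

View pics/scene0.png

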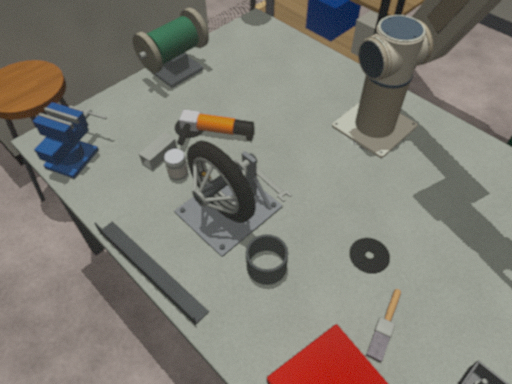

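View pics/side0.png

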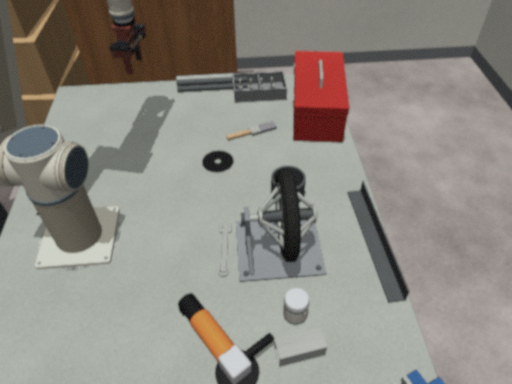

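The scene view shows the wheel at about px (222,182), with the pipe at (267,260) and the tin at (177,163). In the side view the wheel is at (290,215), the tin at (296,305) and the upright at (248,240). Next I measure the stand with the depth data.

```bash
cat > h.py <<'E'
import numpy as np,cv2
def cloud(d):
    R=cv2.Rodrigues(d["rvec"])[0];t=np.ravel(d["tvec"]);z=d["range_z"].astype(float)
    v,u=np.mgrid[0:z.shape[0],0:z.shape[1]]
    p=np.stack([u,v,np.ones_like(u)],-1)@np.linalg.inv(d["mtx"]).T*z[...,None]
    P=(p-t)@R; P[z<=0]=np.nan
    return P
def proj(d,P): return cv2.projectPoints(np.float64(P).reshape(-1,1,3),d["rvec"],d["tvec"],d["mtx"],None)[0].reshape(-1,2)
E
python3 - <<'E'
from h import *
for n in("scene","side"):
    d=dict(np.load(f"/tmp/{n}.npz"));P=cloud(d);g=d["img"].astype(int);s=g.sum(-1)
    print(n,"bench z",np.nanmedian(P[250:300,100:120,2] if n=="scene" else P[250:300,120:160,2]))
    c=dict(scene=(210,225),side=(270,240))[n]
    reg=np.zeros(s.shape,bool)
    reg[(130 if n=="scene" else 150):280,(160 if n=="scene" else 230):(300 if n=="scene" else 335)]=1
    pl=reg&(abs(P[...,2]-10)<5)&(s<360)
    k=cv2.connectedComponentsWithStats(pl.astype(np.uint8));
    i=1+np.argmax(k[2][1:,4]);m=k[1]==i
    r=cv2.minAreaRect(P[m][:,:2].astype(np.float32));print("plate",m.sum(),np.median(P[m],0),r,cv2.boxPoints(r))
    ty=reg&(s<190)&(P[...,2]>30)&(P[...,2]<290);Q=P[ty]
    print("tyre",ty.sum(),np.median(Q,0),Q.min(0),Q.max(0))
    H=Q[Q[:,2]>200]
    print(cv2.fitLine(H[:,:2].astype(np.float32),cv2.DIST_HUBER,0,.01,.01).ravel())
    x0,y0=c[0]-70,c[1]-90
    cv2.imwrite(f"pics/{n}z.png",cv2.resize(d["img"][y0-20:y0+130,x0:x0+150][:,:,::-1],None,fx=4,fy=4,interpolation=cv2.INTER_CUBIC))
a=[cv2.imread(f"pics/{n}z.png") for n in("scene","side")]
cv2.imwrite("pics/z.png",cv2.resize(np.hstack(a),(800,400)))
E
```

```text
scene bench z -750.0394815380041
plate 1019 [661.61124576 -60.74301438   9.05951332] ((664.4388427734375, -61.64421081542969), (122.95650482177734, 179.69444274902344), 34.55021667480469) [[ 562.84863   -22.509453]
 [ 664.7584   -170.51108 ]
 [ 766.02905  -100.77897 ]
 [ 664.11926    47.222656]]
tyre 2935 [641.74440912 -30.076699   166.35656238] [ 352.87864429 -428.90179581   30.03433035] [721.55930962 178.07019534 281.56098197]
[ 6.3586421e-02 -9.9797636e-01  6.4001898e+02 -7.9613914e+01]
side bench z 2.4197476920310996
plate 713 [ 630.33782292 -109.55016276   12.16369266] ((621.6558837890625, -127.44248962402344), (163.1341094970703, 193.72222900390625), 88.33682250976562) [[ 522.4682  -206.16391]
 [ 716.1088  -211.78647]
 [ 720.84357  -48.72107]
 [ 527.20294  -43.09851]]
tyre 1846 [ 624.22790451 -158.42680026  230.60648487] [ 502.0805498  -227.93738869   30.18450645] [712.24841611 175.49042577 285.28540716]
[ 4.082161e-02 -9.991664e-01  6.236982e+02 -1.455045e+02]
```

View pics/z.png

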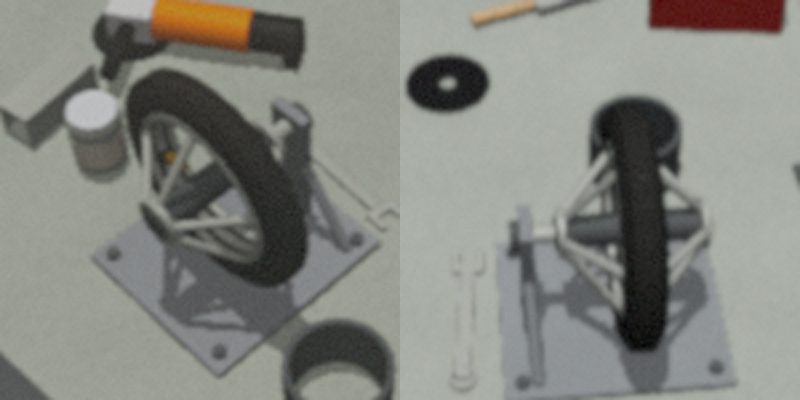

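The scene crop shows the brass valve at about (170,157), in the wheel's upper part on the tin's side. Plate corners are at (93,258), (220,375) and (380,242). In the side crop they are at (505,400) and (735,382). I'll cast these onto z=10 to get the pose.

```bash
cat >> h.py <<'E'
def ray(d,uv):
    R=cv2.Rodrigues(d["rvec"])[0];t=np.ravel(d["tvec"])
    return -R.T@t, R.T@(np.linalg.inv(d["mtx"])@np.array([*uv,1.]))
def onplane(d,uv,p0,n):
    c,r=ray(d,uv);n=np.asarray(n,float);return c+r*(n@(np.asarray(p0)-c))/(n@r)
E
python3 - <<'E'
from h import *
D={n:dict(np.load(f"/tmp/{n}.npz")) for n in("scene","side")}
S=[onplane(D["scene"],(140+a/2.6667-.3,115+b/2.6667-.3),(0,0,10),(0,0,1)) for a,b in((93,258),(220,375),(380,242))]
T=[onplane(D["side"],(200+a/2.6667-.3,130+b/2.6667-.3),(0,0,10),(0,0,1)) for a,b in((335,382),(105,400))]
print(np.round(S,1),np.round(T,1))
# corners: S0=(+105,-110) S1=(105,110) S2=(-145,110)
mod=np.array([[105,-110],[105,110],[-145,110]])
for M,W in((mod,np.array(S)[:,:2]),(np.array([[105,-110],[-145,-110]]),np.array(T)[:,:2])):
    a=M-M.mean(0);b=W-W.mean(0);th=np.arctan2((a[:,0]*b[:,1]-a[:,1]*b[:,0]).sum(),(a*b).sum())
    R=np.array([[np.cos(th),-np.sin(th)],[np.sin(th),np.cos(th)]]);o=W.mean(0)-R@M.mean(0)
    print("yaw",th,"o",o,"res",W-(M@R.T+o))
    C=np.array([*o,150]);ex=np.array([*R[:,0],0]);ey=np.array([*R[:,1],0])
    v=onplane(D["scene"],(140+170/2.6667-.3,115+157/2.6667-.3),C,ex)-C
    print("valve y,z",v@ey,v[2],"ang from top toward +y deg",np.degrees(np.arctan2(v@ey,v[2])),np.linalg.norm(v))
E
```

```text
[[ 732.3 -200.3   10. ]
 [ 731.1   13.4   10. ]
 [ 486.1   14.4   10. ]] [[ 730.7 -205.9   10. ]
 [ 483.1 -205.2   10. ]]
yaw 0.0024065922019223156 o [628.2537224  -94.24439809] res [[-1.2137869   3.68012509]
 [-1.85126707 -2.62716276]
 [ 3.06505397 -1.05296234]]
valve y,z -75.02129383989558 -22.97862196559538 ang from top toward +y deg -107.02954691632274 78.46152940677167
yaw -0.0028991776820823088 o [627.20113774 -95.60545603] res [[-1.20090208  0.00348164]
 [ 1.20090208 -0.00348164]]
valve y,z -75.84286965064905 -26.075692898356465 ang from top toward +y deg -108.97358752247739 80.20026581611025
```

```bash
cat >> h.py <<'E'
from scipy.spatial.transform import Rotation as Ro
def plan(o,pos=None,R=None,n=5):
    R0=Ro.from_rotvec(o["orientation"]).as_matrix()
    if pos is not None:
        d=R0.T@(np.array(pos)-o["ee_pos"])/10;print("delta cm total",np.round(d,2),"min rows",np.linalg.norm(d)/4.1)
    if R is not None:
        r=Ro.from_matrix(R0.T@R).as_rotvec();print("dr total",np.round(r,3),"min rows",np.linalg.norm(r)/.124)
def tilt(a): # tool x forward-down by a rad, tool y = -/+ world y
    x=np.array([np.cos(a),0,-np.sin(a)]);y=np.array([0,1.,0]);return np.stack([x,y,np.cross(x,y)],1)
E
python3 - <<'E'
from h import *
from workcell import ctrl
o=ctrl.get_obs();print(np.round(Ro.from_rotvec(o["orientation"]).as_matrix(),3))
plan(o,(430,400,300),tilt(.785))
plan(o,R=tilt(.785)@np.diag([1,-1,-1]))
R=tilt(.785);o2=dict(o,orientation=Ro.from_matrix(R).as_rotvec(),ee_pos=np.array([430,400,300.]));plan(o2,(490,-110,310))
E
```

```text
[[-0.     0.242  0.97 ]
 [-0.001  0.97  -0.242]
 [-1.    -0.001 -0.   ]]
delta cm total [ -6.98 -13.23  32.03] min rows 8.621740703082741
dr total [-0.231 -0.782  0.097] min rows 6.623535333587845
dr total [2.691 0.139 1.115] min rows 23.51681579495553
delta cm total [  3.54 -51.     4.95] min rows 12.52718637892318
```

>>> apply_moves(increments=[{"gripper": 0,"delta_pos": [-0.7,-1.3,3.2],"dr": [0,0,0]},{"gripper": 0,"delta_pos": [-0.7,-1.3,3.2],"dr": [0,0,0]},{"gripper": 0,"delta_pos": [-0.7,-1.3,3.2],"dr": [0,0,0]},{"gripper": 0,"delta_pos": [-0.7,-1.3,3.2],"dr": [0,0,0]},{"gripper": 0,"delta_pos": [-0.7,-1.3,3.2],"dr": [0,0,0]}])

```text
t: 0.52
ee_pos: [291.8, 503.2, 265.6]
orientation: [0.191, 1.563, -0.192]
ft_force: [0.9, 0.7, -0.0]
width: 58.0
```

>>> apply_moves(increments=[{"gripper": 0,"delta_pos": [-0.7,-1.3,3.2],"dr": [0,0,0]},{"gripper": 0,"delta_pos": [-0.7,-1.3,3.2],"dr": [0,0,0]},{"gripper": 0,"delta_pos": [-0.7,-1.3,3.2],"dr": [0,0,0]},{"gripper": 0,"delta_pos": [-0.7,-1.3,3.2],"dr": [0,0,0]},{"gripper": 0,"delta_pos": [-0.7,-1.3,3.2],"dr": [0,0,0]}])

```text
t: 0.93
ee_pos: [431.4, 401.3, 300.8]
orientation: [0.192, 1.563, -0.193]
ft_force: [-0.1, 0.6, -0.6]
width: 24.6
```

>>> apply_moves(increments=[{"gripper": 0,"delta_pos": [0,0,0],"dr": [-0.023,-0.078,0.01]},{"gripper": 0,"delta_pos": [0,0,0],"dr": [-0.023,-0.078,0.01]},{"gripper": 0,"delta_pos": [0,0,0],"dr": [-0.023,-0.078,0.01]},{"gripper": 0,"delta_pos": [0,0,0],"dr": [-0.023,-0.078,0.01]},{"gripper": 0,"delta_pos": [0,0,0],"dr": [-0.023,-0.078,0.01]}])

```text
t: 1.35
ee_pos: [430.5, 402.5, 300.8]
orientation: [0.096, 1.172, -0.092]
ft_force: [-0.6, -0.1, -0.2]
width: 0.7
```

>>> apply_moves(increments=[{"gripper": 0,"delta_pos": [0,0,0],"dr": [-0.023,-0.078,0.01]},{"gripper": 0,"delta_pos": [0,0,0],"dr": [-0.023,-0.078,0.01]},{"gripper": 0,"delta_pos": [0,0,0],"dr": [-0.023,-0.078,0.01]},{"gripper": 0,"delta_pos": [0,0,0],"dr": [-0.023,-0.078,0.01]},{"gripper": 0,"delta_pos": [0,0,0],"dr": [-0.023,-0.078,0.01]}])

```text
t: 1.77
ee_pos: [430.1, 403.0, 300.9]
orientation: [0.004, 0.783, 0.004]
ft_force: [0.4, 0.9, 0.6]
width: 0.4
```

Run:
```python
from h import *
from workcell import ctrl
o=ctrl.get_obs();print(o["t"],o["ee_pos"],np.round(o["qpos"],2),o["width"],np.round(Ro.from_rotvec(o["orientation"]).as_matrix(),3))
plan(o,(470,-110,320),tilt(.785))
```

```text
1.7667 [430.06057948 402.98620002 300.90678487] [ 1.05  0.2   2.01 -1.05  0.79  0.2 ] 0.4426463106230674 [[ 0.709 -0.002  0.705]
 [ 0.005  1.    -0.002]
 [-0.705  0.005  0.709]]
delta cm total [  1.23 -51.3    4.29] min rows 12.558359888453639
dr total [-0.002  0.002 -0.005] min rows 0.04729961423378235
```

>>> apply_moves(increments=[{"gripper": 0,"delta_pos": [0,-3.4,0.2],"dr": [0,0,0]},{"gripper": 0,"delta_pos": [0,-3.4,0.2],"dr": [0,0,0]},{"gripper": 0,"delta_pos": [0,-3.4,0.2],"dr": [0,0,0]},{"gripper": 0,"delta_pos": [0,-3.4,0.2],"dr": [0,0,0]},{"gripper": 0,"delta_pos": [0,-3.4,0.2],"dr": [0,0,0]}])

```text
t: 2.18
ee_pos: [436.8, 231.3, 306.6]
orientation: [0.003, 0.787, 0.002]
ft_force: [0.1, -0.8, 0.2]
width: 0.2
```

>>> apply_moves(increments=[{"gripper": 0,"delta_pos": [0,-3.4,0.2],"dr": [0,0,0]},{"gripper": 0,"delta_pos": [0,-3.4,0.2],"dr": [0,0,0]},{"gripper": 0,"delta_pos": [0,-3.4,0.2],"dr": [0,0,0]},{"gripper": 0,"delta_pos": [0,-3.4,0.2],"dr": [0,0,0]},{"gripper": 0,"delta_pos": [0,-3.4,0.2],"dr": [0,0,0]}])

```text
t: 2.6
ee_pos: [442.5, 77.8, 311.6]
orientation: [0.004, 0.791, 0.001]
ft_force: [-0.6, -0.0, -1.1]
width: 0.4
```

>>> apply_moves(increments=[{"gripper": 0,"delta_pos": [0,-3.4,0.2],"dr": [0,0,0]},{"gripper": 0,"delta_pos": [0,-3.4,0.2],"dr": [0,0,0]},{"gripper": 0,"delta_pos": [0,-3.4,0.2],"dr": [0,0,0]},{"gripper": 0,"delta_pos": [0,-3.4,0.2],"dr": [0,0,0]},{"gripper": 0,"delta_pos": [0,-3.4,0.2],"dr": [0,0,0]}])

```text
t: 3.02
ee_pos: [441.9, 15.2, 307.2]
orientation: [0.004, 0.823, 0.004]
ft_force: [-0.2, 0.7, 0.3]
width: 0.6
```

Run:
```python
from h import *
from workcell import ctrl
o=ctrl.get_obs();print(o["t"],o["ee_pos"],np.round(o["qpos"],2),o["orientation"])
d=ctrl.get_image("wrist");np.savez("/tmp/w1.npz",**d);cv2.imwrite("pics/w1.png",d["img"][:,:,::-1])
d2=ctrl.get_image("scene");np.savez("/tmp/s1.npz",**d2)
print("cam",ray(d,(256,192)))
C=np.array([628,-95,150.])
for a in range(-180,180,36):
    r=np.radians(a);print(a,proj(d,C+[-41,58*np.sin(r),58*np.cos(r)]).round(0))
```

```text
3.0167 [441.93641462  15.21172734 307.23318993] [ 0.01 -0.22  2.38  0.    0.24 -1.56] [0.00406248 0.82333396 0.00407238]
cam (array([283.44628616,  15.15606894, 371.58648547]), array([ 0.85542353, -0.00615508, -0.51816304]))
-180 [[181. 135.]]
-144 [[156. 141.]]
-108 [[136. 157.]]
-72 [[130. 179.]]
-36 [[141. 199.]]
0 [[167. 207.]]
36 [[196. 199.]]
72 [[215. 179.]]
108 [[217. 157.]]
144 [[204. 141.]]
```

View pics/w1.png

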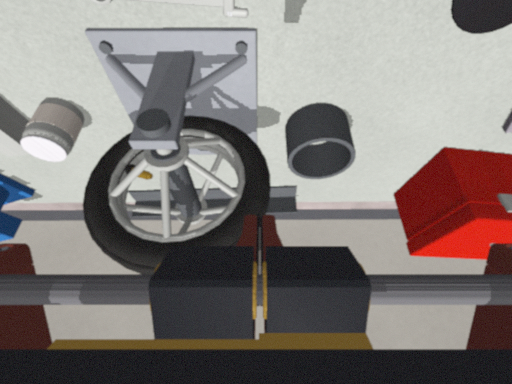

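The wrist image is turned 180°. The valve shows at (143,173), the spokes radiate from the hub at (165,150), and the tin is on the left. Joint 5 is near its lower limit, so the last move fell short. I'll fit the arm's planar geometry to plan a reachable tilt.

Run:
```python
from h import *
from workcell import ctrl
o=ctrl.get_obs()
q=[(.4235,1.631,1.089),tuple(o["qpos"][[1,2,4]])];rz=[(624.5,230),(np.hypot(*o["ee_pos"][:2]),o["ee_pos"][2])]
A=[];b=[]
for (a,c,e),(r,z) in zip(q,rz):
    A+= [[np.sin(a),np.sin(a+c),np.sin(a+c+e),0],[np.cos(a),np.cos(a+c),np.cos(a+c+e),1]];b+=[r,z]
x=np.linalg.solve(A,b);print("a1,a2,L,d",x, "cond",np.linalg.cond(A))
a1,a2,L,d=x
for r,z in((500,290),(560,250),(590,208),(590,180),(590,150),(560,208)):
  for t in(.5,.65,.8,.95):
    th=np.pi/2+t; wr=r-L*np.sin(th);wz=z-d-L*np.cos(th);D=np.hypot(wr,wz)
    if D>a1+a2: print(r,z,t,"far");continue
    q3=np.pi-np.arccos((a1*a1+a2*a2-D*D)/(2*a1*a2));q2=np.arctan2(wr,wz)-np.arctan2(a2*np.sin(q3),a1+a2*np.cos(q3))
    print(r,z,t,np.round([q2,q3,th-q2-q3],2))
# spoke/valve angle from the wrist view
dw=dict(np.load("/tmp/w1.npz"));C=np.array([628,-95,150.])
print(proj(dw,[C+[-82,0,0],C+[-112,0,22],C+[0,0,130],C+[0,0,84],C+[0,130,0],C+[0,-130,0]]))
v=onplane(dw,(143,173),C,(1,0,0))-C;print(v,np.degrees(np.arctan2(v[1],v[2])))
```

```text
a1,a2,L,d [575.25675523 439.03229463 298.7429958  208.48293076] cond 15.966062111103383
500 290 0.5 [-0.05  2.54 -0.42]
500 290 0.65 [-0.08  2.44 -0.14]
500 290 0.8 [-0.08  2.34  0.12]
500 290 0.95 [-0.06  2.24  0.35]
560 250 0.5 [ 0.15  2.49 -0.57]
560 250 0.65 [ 0.1   2.39 -0.27]
560 250 0.8 [ 0.08  2.29 -0.01]
560 250 0.95 [0.1  2.19 0.23]
590 208 0.5 [ 0.29  2.47 -0.69]
590 208 0.65 [ 0.23  2.38 -0.39]
590 208 0.8 [ 0.2   2.29 -0.12]
590 208 0.95 [0.2  2.19 0.13]
590 180 0.5 [ 0.37  2.49 -0.79]
590 180 0.65 [ 0.29  2.41 -0.49]
590 180 0.8 [ 0.26  2.32 -0.2 ]
590 180 0.95 [0.25 2.22 0.05]
590 150 0.5 [ 0.45  2.51 -0.9 ]
590 150 0.65 [ 0.37  2.44 -0.58]
590 150 0.8 [ 0.32  2.35 -0.3 ]
590 150 0.95 [ 0.3   2.25 -0.03]
560 208 0.5 [ 0.26  2.53 -0.72]
560 208 0.65 [ 0.19  2.44 -0.42]
560 208 0.8 [ 0.16  2.35 -0.14]
560 208 0.95 [0.16 2.25 0.12]
[[166.1324756  147.84695348]
 [154.90091664 145.48194506]
 [166.76267227 275.23214048]
 [172.73594921 239.27318065]
 [271.3611261  184.37718436]
 [ 91.94934115 184.89580575]]
[  0.         -60.61418688 -20.79817005] -108.93831448447911
```

Run:
```python
import cv2
a=cv2.imread("pics/w1.png");cv2.imwrite("pics/w1z.png",cv2.resize(a[100:280,75:285],None,fx=3.5,fy=3.3,interpolation=cv2.INTER_CUBIC))
```

```text
(no output)
```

View pics/w1z.png

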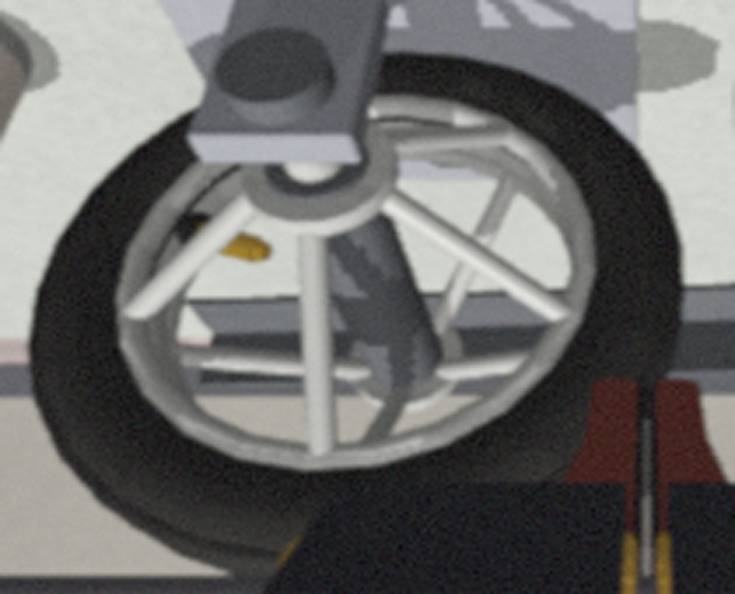

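The wrist zoom confirms it: the valve sits lower left in the world (at -109° from the top, towards -y), with robot-side spokes at -72°, 0° and +72°. I'll steepen the tilt to 1.0 rad and go to a standoff in front of the -36° gap.

>>> apply_moves(increments=[{"gripper": 0,"delta_pos": [0,0,0],"dr": [0,0.036,0]},{"gripper": 0,"delta_pos": [0,0,0],"dr": [0,0.036,0]},{"gripper": 0,"delta_pos": [0,0,0],"dr": [0,0.036,0]},{"gripper": 0,"delta_pos": [0,0,0],"dr": [0,0.036,0]},{"gripper": 0,"delta_pos": [0,0,0],"dr": [0,0.036,0]}])

```text
t: 3.53
ee_pos: [442.0, 15.9, 307.2]
orientation: [0.004, 1.005, 0.002]
ft_force: [-0.5, 0.4, 0.1]
width: 0.4
```

Run:
```python
from h import *
from workcell import ctrl
o=ctrl.get_obs();print(o["t"],o["ee_pos"],np.round(o["qpos"],2),o["orientation"])
plan(o,(540,-129,275),tilt(1.0))
```

```text
3.5333 [441.97846576  15.94099504 307.18515537] [ 0.01 -0.19  2.27 -0.    0.5  -1.56] [0.003762   1.00533912 0.0024613 ]
delta cm total [  7.91 -14.51   6.58] min rows 4.339270304146061
dr total [-0.002 -0.005 -0.004] min rows 0.055339357301239435
```

>>> apply_moves(increments=[{"gripper": 0,"delta_pos": [0.8,-1.5,0.65],"dr": [0,0,0]},{"gripper": 0,"delta_pos": [0.8,-1.5,0.65],"dr": [0,0,0]},{"gripper": 0,"delta_pos": [0.8,-1.5,0.65],"dr": [0,0,0]},{"gripper": 0,"delta_pos": [0.8,-1.5,0.65],"dr": [0,0,0]},{"gripper": 0,"delta_pos": [0.8,-1.5,0.65],"dr": [0,0,0]}])

```text
t: 3.95
ee_pos: [491.4, -59.3, 290.1]
orientation: [0.004, 1.005, 0.003]
ft_force: [-0.4, 1.0, 0.4]
width: 0.5
```

>>> apply_moves(increments=[{"gripper": 0,"delta_pos": [0.8,-1.5,0.65],"dr": [0,0,0]},{"gripper": 0,"delta_pos": [0.8,-1.5,0.65],"dr": [0,0,0]},{"gripper": 0,"delta_pos": [0.8,-1.5,0.65],"dr": [0,0,0]},{"gripper": 0,"delta_pos": [0.8,-1.5,0.65],"dr": [0,0,0]},{"gripper": 0,"delta_pos": [0.8,-1.5,0.65],"dr": [0,0,0]}])

```text
t: 4.37
ee_pos: [540.5, -133.9, 273.2]
orientation: [0.004, 1.006, 0.003]
ft_force: [0.1, 0.6, 0.6]
width: 0.2
```

Run:
```python
from h import *
from workcell import ctrl
o=ctrl.get_obs();print(o["t"],o["ee_pos"],np.round(o["qpos"],2),o["orientation"])
plan(o,(590,-130,198),tilt(1.0))
d=ctrl.get_image("wrist");np.savez("/tmp/w2.npz",**d)
C=np.array([628,-95,150.])
im=d["img"][:,:,::-1].copy()
for a in(-36,0,-72,-55,-20):
    r=np.radians(a);p=proj(d,C+[-41,58*np.sin(r),58*np.cos(r)])[0];cv2.circle(im,tuple(int(k) for k in p),2,(0,0,255),-1)
cv2.imwrite("pics/w2.png",im)
```

```text
4.3667 [ 540.47975235 -133.92677338  273.21351926] [-0.37  0.09  2.1   0.46  0.46 -2.31] [0.00425091 1.0055694  0.00340749]
delta cm total [9.01 0.35 0.15] min rows 2.198472775306639
dr total [-0.002 -0.006 -0.005] min rows 0.061580083139589965
```

View pics/w2.png

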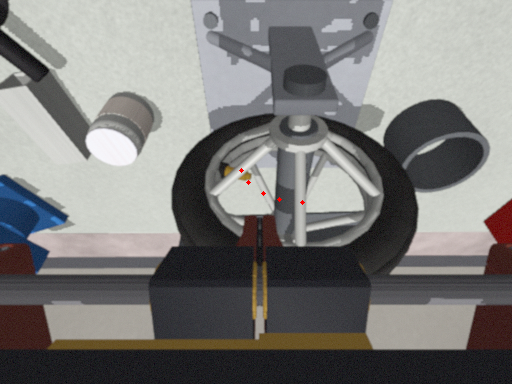

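The red test dots land on the spokes to within about 2 px, so the pose holds. Joint 6 is close to its limit (-2.31 of -2.54), so I'll use the symmetric half-turn about tool x at standoff.

>>> apply_moves(increments=[{"gripper": 0,"delta_pos": [0,0,0],"dr": [0.1,0,0]},{"gripper": 0,"delta_pos": [0,0,0],"dr": [0,0,0]},{"gripper": 0,"delta_pos": [0,0,0],"dr": [0,0,0]},{"gripper": 0,"delta_pos": [0,0,0],"dr": [0,0,0]},{"gripper": 0,"delta_pos": [0,0,0],"dr": [0,0,0]}])

```text
t: 4.83
ee_pos: [540.2, -133.1, 274.1]
orientation: [0.093, 1.003, -0.044]
ft_force: [-0.1, 0.2, -0.1]
width: 0.1
```

Run:
```python
from workcell import ctrl
print(ctrl.get_obs()["qpos"])
```

```text
[-0.37214049  0.09162579  2.09878228  0.46791922  0.46112541 -2.21533757]
```

>>> apply_moves(increments=[{"gripper": 0,"delta_pos": [0,0,0],"dr": [0.12,0,0]},{"gripper": 0,"delta_pos": [0,0,0],"dr": [0.12,0,0]},{"gripper": 0,"delta_pos": [0,0,0],"dr": [0.12,0,0]},{"gripper": 0,"delta_pos": [0,0,0],"dr": [0.12,0,0]},{"gripper": 0,"delta_pos": [0,0,0],"dr": [0.12,0,0]}])

```text
t: 5.25
ee_pos: [540.3, -133.4, 274.2]
orientation: [0.647, 0.962, -0.349]
ft_force: [0.1, 0.5, -0.4]
width: 0.3
```

>>> apply_moves(increments=[{"gripper": 0,"delta_pos": [0,0,0],"dr": [0.12,0,0]},{"gripper": 0,"delta_pos": [0,0,0],"dr": [0.12,0,0]},{"gripper": 0,"delta_pos": [0,0,0],"dr": [0.12,0,0]},{"gripper": 0,"delta_pos": [0,0,0],"dr": [0.12,0,0]},{"gripper": 0,"delta_pos": [0,0,0],"dr": [0.12,0,0]}])

```text
t: 5.67
ee_pos: [540.3, -133.4, 274.2]
orientation: [1.191, 0.856, -0.647]
ft_force: [-0.4, 0.8, -0.4]
width: 0.4
```

>>> apply_moves(increments=[{"gripper": 0,"delta_pos": [0,0,0],"dr": [0.12,0,0]},{"gripper": 0,"delta_pos": [0,0,0],"dr": [0.12,0,0]},{"gripper": 0,"delta_pos": [0,0,0],"dr": [0.12,0,0]},{"gripper": 0,"delta_pos": [0,0,0],"dr": [0.12,0,0]},{"gripper": 0,"delta_pos": [0,0,0],"dr": [0.12,0,0]}])

```text
t: 6.08
ee_pos: [540.3, -133.4, 274.2]
orientation: [1.725, 0.676, -0.941]
ft_force: [0.4, -0.7, 0.2]
width: 0.3
```

>>> apply_moves(increments=[{"gripper": 0,"delta_pos": [0,0,0],"dr": [0.12,0,0]},{"gripper": 0,"delta_pos": [0,0,0],"dr": [0.12,0,0]},{"gripper": 0,"delta_pos": [0,0,0],"dr": [0.12,0,0]},{"gripper": 0,"delta_pos": [0,0,0],"dr": [0.12,0,0]},{"gripper": 0,"delta_pos": [0,0,0],"dr": [0.12,0,0]}])

```text
t: 6.5
ee_pos: [540.3, -133.4, 274.2]
orientation: [2.242, 0.411, -1.227]
ft_force: [-0.8, -0.7, 0.4]
width: 0.3
```

>>> apply_moves(increments=[{"gripper": 0,"delta_pos": [0,0,0],"dr": [0.12,0,0]},{"gripper": 0,"delta_pos": [0,0,0],"dr": [0.12,0,0]},{"gripper": 0,"delta_pos": [0,0,0],"dr": [0.12,0,0]},{"gripper": 0,"delta_pos": [0,0,0],"dr": [0.12,0,0]},{"gripper": 0,"delta_pos": [0,0,0],"dr": [0.12,0,0]}])

```text
t: 6.92
ee_pos: [540.3, -133.4, 274.2]
orientation: [2.729, 0.035, -1.496]
ft_force: [0.0, 0.2, -0.7]
width: 0.5
```

>>> apply_moves(increments=[{"gripper": 0,"delta_pos": [0,0,0],"dr": [0.04,0,0]},{"gripper": 0,"delta_pos": [0,0,0],"dr": [0,0,0]},{"gripper": 0,"delta_pos": [0,0,0],"dr": [0,0,0]},{"gripper": 0,"delta_pos": [0,0,0],"dr": [0,0,0]},{"gripper": 0,"delta_pos": [0,0,0],"dr": [0,0,0]}])

```text
t: 7.33
ee_pos: [540.4, -133.6, 274.1]
orientation: [-2.754, -0.009, 1.51]
ft_force: [-0.4, -0.5, -0.7]
width: 0.5
```

Run:
```python
from h import *
from workcell import ctrl
o=ctrl.get_obs();print(o["t"],o["ee_pos"],np.round(o["qpos"],2),np.round(Ro.from_rotvec(o["orientation"]).as_matrix(),3))
plan(o,(590,-130,198),tilt(1.0)@np.diag([1,-1,-1]))
plan(o,(590,-112,198))
```

```text
7.3333 [ 540.37094488 -133.58006011  274.10761935] [-0.37  0.09  2.1   0.47  0.46  0.82] [[ 0.538  0.005 -0.843]
 [ 0.006 -1.    -0.002]
 [-0.843 -0.003 -0.538]]
delta cm total [ 9.09 -0.31 -0.09] min rows 2.2178001525827957
dr total [0.002 0.003 0.006] min rows 0.05471102392446252
delta cm total [ 9.1  -2.11 -0.1 ] min rows 2.2777291034962777
```

>>> apply_moves(increments=[{"gripper": 0,"delta_pos": [1.8,-0.06,0],"dr": [0,0,0]},{"gripper": 0,"delta_pos": [1.8,-0.06,0],"dr": [0,0,0]},{"gripper": 0,"delta_pos": [1.8,-0.06,0],"dr": [0,0,0]},{"gripper": 0,"delta_pos": [1.8,-0.06,0],"dr": [0,0,0]},{"gripper": 0,"delta_pos": [1.8,-0.06,0],"dr": [0,0,0]}])

```text
t: 7.75
ee_pos: [589.3, -130.2, 197.5]
orientation: [-2.754, -0.009, 1.51]
ft_force: [-0.2, 0.3, -0.5]
width: 0.5
```

Run:
```python
from h import *
from workcell import ctrl
o=ctrl.get_obs();print(o["t"],o["ee_pos"],np.round(o["qpos"],2),o["ft_force"])
d=ctrl.get_image("wrist");np.savez("/tmp/w3.npz",**d);cv2.imwrite("pics/w3.png",d["img"][:,:,::-1])
```

```text
7.75 [ 589.26271364 -130.21437404  197.52418527] [-0.33  0.29  2.07  0.66  0.29  0.66] [-0.1919724   0.26860744 -0.48126003]
```

View pics/w3.png

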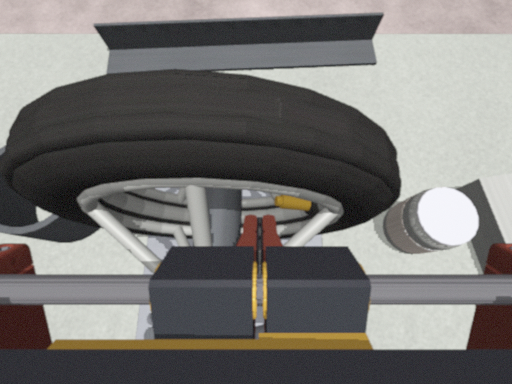

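The fingers sit cleanly in the gap between the 0° spoke at px (198,215) and the -72° spoke at (320,225). The valve is at (293,202), well clear. I push the 0° spoke towards +y along the arc.

>>> apply_moves(increments=[{"gripper": 0,"delta_pos": [-0.12,-0.32,-0.08],"dr": [0,0,0]},{"gripper": 0,"delta_pos": [-0.12,-0.32,-0.08],"dr": [0,0,0]},{"gripper": 0,"delta_pos": [-0.12,-0.32,-0.08],"dr": [0,0,0]},{"gripper": 0,"delta_pos": [-0.12,-0.32,-0.08],"dr": [0,0,0]},{"gripper": 0,"delta_pos": [-0.12,-0.32,-0.08],"dr": [0,0,0]}])

```text
t: 8.22
ee_pos: [588.9, -114.0, 206.8]
orientation: [-2.755, -0.008, 1.508]
ft_force: [-0.4, -0.2, -1.1]
width: 0.3
```

>>> apply_moves(increments=[{"gripper": 0,"delta_pos": [-0.05,-0.29,-0.03],"dr": [0,0,0]},{"gripper": 0,"delta_pos": [-0.05,-0.29,-0.03],"dr": [0,0,0]},{"gripper": 0,"delta_pos": [-0.05,-0.29,-0.03],"dr": [0,0,0]},{"gripper": 0,"delta_pos": [-0.05,-0.29,-0.03],"dr": [0,0,0]},{"gripper": 0,"delta_pos": [-0.05,-0.29,-0.03],"dr": [0,0,0]}])

```text
t: 8.63
ee_pos: [588.8, -99.7, 208.5]
orientation: [-2.753, -0.008, 1.509]
ft_force: [0.8, -3.7, -1.5]
width: 0.5
```

Run:
```python
from h import *
from workcell import ctrl
o=ctrl.get_obs();print(o["t"],o["ee_pos"],np.round(o["qpos"],2),o["ft_force"])
```

```text
8.6333 [588.82951583 -99.67602074 208.48465649] [-0.26  0.26  2.08  0.53  0.29  0.83] [ 0.77343266 -3.73821978 -1.53011886]
```

Contact force is about 3.7 N, as expected for a spoke push.

>>> apply_moves(increments=[{"gripper": 0,"delta_pos": [0.01,-0.29,0],"dr": [0,0,0]},{"gripper": 0,"delta_pos": [0.01,-0.29,0],"dr": [0,0,0]},{"gripper": 0,"delta_pos": [0.01,-0.29,0],"dr": [0,0,0]},{"gripper": 0,"delta_pos": [0.01,-0.29,0],"dr": [0,0,0]},{"gripper": 0,"delta_pos": [0.01,-0.29,0],"dr": [0,0,0]}])

```text
t: 9.05
ee_pos: [589.1, -85.0, 208.1]
orientation: [-2.753, -0.008, 1.509]
ft_force: [1.7, -3.1, -0.2]
width: 0.5
```

>>> apply_moves(increments=[{"gripper": 0,"delta_pos": [0.06,-0.22,0.04],"dr": [0,0,0]},{"gripper": 0,"delta_pos": [0.06,-0.22,0.04],"dr": [0,0,0]},{"gripper": 0,"delta_pos": [0.06,-0.22,0.04],"dr": [0,0,0]},{"gripper": 0,"delta_pos": [0.06,-0.22,0.04],"dr": [0,0,0]},{"gripper": 0,"delta_pos": [0.06,-0.22,0.04],"dr": [0,0,0]}])

```text
t: 9.47
ee_pos: [588.9, -74.0, 204.5]
orientation: [-2.753, -0.008, 1.509]
ft_force: [0.1, -3.3, 0.1]
width: 0.2
```

>>> apply_moves(increments=[{"gripper": 0,"delta_pos": [0.1,-0.22,0.06],"dr": [0,0,0]},{"gripper": 0,"delta_pos": [0.1,-0.22,0.06],"dr": [0,0,0]},{"gripper": 0,"delta_pos": [0.1,-0.22,0.06],"dr": [0,0,0]},{"gripper": 0,"delta_pos": [0.1,-0.2,0.06],"dr": [0,0,0]},{"gripper": 0,"delta_pos": [0.1,-0.1,0.06],"dr": [0,0,0]}])

```text
t: 9.88
ee_pos: [588.8, -64.1, 198.5]
orientation: [-2.752, -0.009, 1.51]
ft_force: [-0.8, -1.7, 1.4]
width: 0.7
```

Run:
```python
from h import *
from workcell import ctrl
o=ctrl.get_obs();print(o["t"],o["ee_pos"],np.round(o["qpos"],2),o["ft_force"])
d=ctrl.get_image("wrist");np.savez("/tmp/w4.npz",**d);cv2.imwrite("pics/w4.png",d["img"][:,:,::-1])
```

```text
9.8833 [588.82109087 -64.08915949 198.51151968] [-0.18  0.27  2.1   0.46  0.23  0.97] [-0.80350293 -1.67751246  1.44068061]
```

View pics/w4.png

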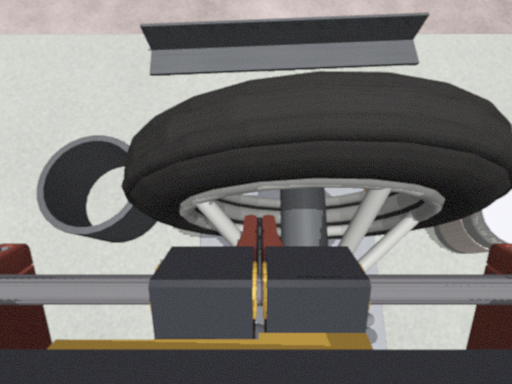

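The pushed spoke is now at px (215,220) and the next ones at (365,225) and (405,230). I draw back and move to the next gap, checking the angle from the scene camera.

>>> apply_moves(increments=[{"gripper": 0,"delta_pos": [0,0.5,0],"dr": [0,0,0]},{"gripper": 0,"delta_pos": [-1.7,0.1,0],"dr": [0,0,0]},{"gripper": 0,"delta_pos": [-1.8,0,0],"dr": [0,0,0]},{"gripper": 0,"delta_pos": [-1.8,0,0],"dr": [0,0,0]},{"gripper": 0,"delta_pos": [-1.8,0,0],"dr": [0,0,0]}])

```text
t: 10.35
ee_pos: [549.7, -70.5, 258.3]
orientation: [-2.751, -0.01, 1.513]
ft_force: [0.5, -0.8, -0.7]
width: 0.5
```

>>> apply_moves(increments=[{"gripper": 0,"delta_pos": [0,1.7,0],"dr": [0,0,0]},{"gripper": 0,"delta_pos": [0,1.7,0],"dr": [0,0,0]},{"gripper": 0,"delta_pos": [0,1.7,0],"dr": [0,0,0]},{"gripper": 0,"delta_pos": [0,1.6,0],"dr": [0,0,0]},{"gripper": 0,"delta_pos": [0,0,0],"dr": [0,0,0]}])

```text
t: 10.77
ee_pos: [551.1, -139.5, 258.2]
orientation: [-2.752, -0.006, 1.509]
ft_force: [0.4, -0.4, -0.2]
width: 0.1
```

```bash
cat >> h.py <<'E'
C=np.array([628,-95,150.])
def valve(d):
    h=cv2.cvtColor(d["img"],cv2.COLOR_RGB2HSV);m=cv2.inRange(h,(12,110,60),(32,255,255))
    # keep only rays crossing the mid-plane at 44..88 mm radius
    v,u=np.nonzero(m);out=[]
    for a,b in zip(u,v):
        p=onplane(d,(a,b),C,(1,0,0))-C;r=np.hypot(p[1],p[2])
        if 40<r<90: out.append((a,b,p[1],p[2]))
    out=np.array(out)
    if len(out):
        c=out.mean(0);print("valve px",c[:2].round(1),"n",len(out),"yz",c[2:].round(1),"ang",np.degrees(np.arctan2(c[2],c[3])).round(2))
    else: print("no valve")
E
python3 - <<'E'
from h import *
from workcell import ctrl
valve(dict(np.load("/tmp/s1.npz")))
for n in("scene","wrist"):
    d=ctrl.get_image(n);np.savez(f"/tmp/{n}5.npz",**d);valve(d)
    # hue gaps: print the pose check
o=ctrl.get_obs();print(o["t"],o["ee_pos"],np.round(o["qpos"],2),o["ft_force"])
plan(o,(590,-137,190))
cv2.imwrite("pics/w5.png",d["img"][:,:,::-1])
E
```

```text
valve px [203.  173.2] n 10 yz [-76.9 -23.9] ang -107.29
valve px [208. 166.] n 9 yz [-46.8  32.7] ang -55.09
valve px [261.8 168.2] n 11 yz [-44.7  20. ] ang -65.87
10.8667 [ 550.56557845 -137.84415929  257.72939174] [-0.37  0.14  2.09  0.51  0.43  0.78] [-0.35111622  0.54565725 -1.09344007]
delta cm total [ 7.83 -0.04  0.31] min rows 1.9116501080504966
```

View pics/w5.png

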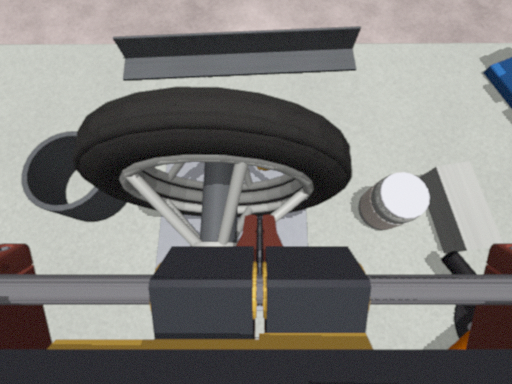

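The view shows the -19° spoke at px (233,200), the fingers to its right at (260,225), and the next spoke at (295,205). The valve is at about -55°, so 55° remain. I insert and push.

>>> apply_moves(increments=[{"gripper": 0,"delta_pos": [1.6,0,0.06],"dr": [0,0,0]},{"gripper": 0,"delta_pos": [1.6,0,0.06],"dr": [0,0,0]},{"gripper": 0,"delta_pos": [1.6,0,0.06],"dr": [0,0,0]},{"gripper": 0,"delta_pos": [1.6,0,0.06],"dr": [0,0,0]},{"gripper": 0,"delta_pos": [1.4,0,0.06],"dr": [0,0,0]}])

```text
t: 11.28
ee_pos: [590.4, -136.0, 189.7]
orientation: [-2.752, -0.011, 1.512]
ft_force: [-0.5, 1.0, -0.3]
width: 0.4
```

Run:
```python
from h import *
from workcell import ctrl
o=ctrl.get_obs();print(o["t"],o["ee_pos"],np.round(o["qpos"],2),o["ft_force"])
d=ctrl.get_image("scene");valve(d)
for f in(-36,-19,-5,6,15):
    a=np.radians(f);plan(o,(590,-95+57*np.sin(a),150+57*np.cos(a)))
```

```text
11.2833 [ 590.41395784 -136.00412925  189.66188373] [-0.34  0.31  2.07  0.7   0.29  0.6 ] [-0.46887144  0.95143321 -0.29745449]
valve px [208. 166.] n 9 yz [-46.8  32.7] ang -55.09
delta cm total [-0.56 -0.75 -0.31] min rows 0.2415204532365514
delta cm total [-1.21 -2.25 -0.73] min rows 0.6483387167696153
delta cm total [-1.44 -3.61 -0.89] min rows 0.9731428517920474
delta cm total [-1.43 -4.7  -0.89] min rows 1.2184152375845012
delta cm total [-1.28 -5.58 -0.8 ] min rows 1.410850098447765
```

>>> apply_moves(increments=[{"gripper": 0,"delta_pos": [-0.17,-0.26,-0.1],"dr": [0,0,0]},{"gripper": 0,"delta_pos": [-0.17,-0.26,-0.1],"dr": [0,0,0]},{"gripper": 0,"delta_pos": [-0.17,-0.26,-0.1],"dr": [0,0,0]},{"gripper": 0,"delta_pos": [-0.17,-0.26,-0.1],"dr": [0,0,0]},{"gripper": 0,"delta_pos": [-0.17,-0.26,-0.1],"dr": [0,0,0]}])

```text
t: 11.75
ee_pos: [590.1, -124.4, 201.9]
orientation: [-2.754, -0.008, 1.508]
ft_force: [-1.2, -1.9, -1.7]
width: 0.3
```

>>> apply_moves(increments=[{"gripper": 0,"delta_pos": [-0.07,-0.22,-0.05],"dr": [0,0,0]},{"gripper": 0,"delta_pos": [-0.07,-0.22,-0.05],"dr": [0,0,0]},{"gripper": 0,"delta_pos": [-0.07,-0.22,-0.05],"dr": [0,0,0]},{"gripper": 0,"delta_pos": [-0.07,-0.22,-0.05],"dr": [0,0,0]},{"gripper": 0,"delta_pos": [-0.07,-0.22,-0.05],"dr": [0,0,0]}])

```text
t: 12.17
ee_pos: [590.3, -113.5, 205.3]
orientation: [-2.753, -0.008, 1.509]
ft_force: [-1.2, -2.2, -0.7]
width: 0.2
```

>>> apply_moves(increments=[{"gripper": 0,"delta_pos": [-0.04,-0.24,-0.03],"dr": [0,0,0]},{"gripper": 0,"delta_pos": [-0.04,-0.24,-0.03],"dr": [0,0,0]},{"gripper": 0,"delta_pos": [-0.04,-0.24,-0.03],"dr": [0,0,0]},{"gripper": 0,"delta_pos": [-0.04,-0.24,-0.03],"dr": [0,0,0]},{"gripper": 0,"delta_pos": [-0.04,-0.24,-0.03],"dr": [0,0,0]}])

```text
t: 12.58
ee_pos: [590.5, -101.5, 207.8]
orientation: [-2.753, -0.008, 1.509]
ft_force: [0.9, -3.3, -2.1]
width: 0.5
```

>>> apply_moves(increments=[{"gripper": 0,"delta_pos": [0,-0.2,0],"dr": [0,0,0]},{"gripper": 0,"delta_pos": [0,-0.2,0],"dr": [0,0,0]},{"gripper": 0,"delta_pos": [0,-0.2,0],"dr": [0,0,0]},{"gripper": 0,"delta_pos": [0,-0.2,0],"dr": [0,0,0]},{"gripper": 0,"delta_pos": [0,-0.1,0],"dr": [0,0,0]}])

```text
t: 13.0
ee_pos: [590.4, -92.3, 207.8]
orientation: [-2.753, -0.008, 1.509]
ft_force: [1.4, -3.8, -0.8]
width: 0.2
```

Run:
```python
from h import *
from workcell import ctrl
o=ctrl.get_obs();print(o["t"],o["ee_pos"],np.round(o["qpos"],2),o["ft_force"])
for n in("scene","wrist","side"):
    d=ctrl.get_image(n);np.savez(f"/tmp/{n}6.npz",**d);valve(d)
    if n=="scene": s=d["img"][115:265,140:290]
    if n=="wrist": w=d["img"]
cv2.imwrite("pics/c6.png",np.hstack([cv2.resize(s,(300,300),interpolation=cv2.INTER_CUBIC),cv2.resize(w[60:300,56:456],(500,300))])[:,:,::-1])
```

```text
13.0 [590.44217564 -92.34760223 207.80275707] [-0.24  0.26  2.08  0.51  0.28  0.87] [ 1.4391151  -3.80214631 -0.78952113]
no valve
no valve
no valve
```

View pics/c6.png

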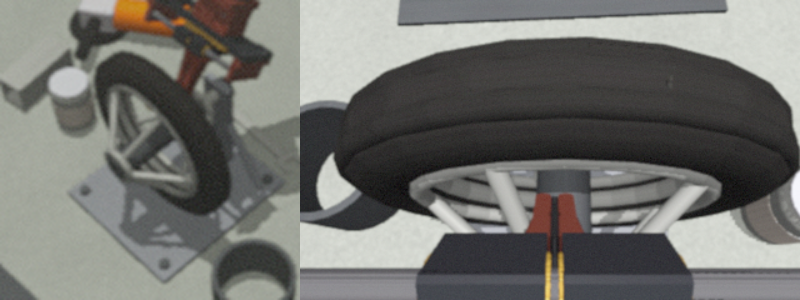

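The tyre hides the valve in all views now. From the finger position (φ≈2.7°) the spoke is at about +21.5°, leaving about 14.5°. I continue slowly, stopping a little short.

>>> apply_moves(increments=[{"gripper": 0,"delta_pos": [0.02,-0.13,0.01],"dr": [0,0,0]},{"gripper": 0,"delta_pos": [0.02,-0.13,0.01],"dr": [0,0,0]},{"gripper": 0,"delta_pos": [0.02,-0.13,0.01],"dr": [0,0,0]},{"gripper": 0,"delta_pos": [0.02,-0.13,0.01],"dr": [0,0,0]},{"gripper": 0,"delta_pos": [0.02,-0.13,0.01],"dr": [0,0,0]}])

```text
t: 13.57
ee_pos: [590.5, -86.1, 206.6]
orientation: [-2.753, -0.008, 1.51]
ft_force: [0.9, -3.2, -1.0]
width: 0.6
```

>>> apply_moves(increments=[{"gripper": 0,"delta_pos": [0.03,-0.13,0.02],"dr": [0,0,0]},{"gripper": 0,"delta_pos": [0.03,-0.13,0.02],"dr": [0,0,0]},{"gripper": 0,"delta_pos": [0.03,-0.13,0.02],"dr": [0,0,0]},{"gripper": 0,"delta_pos": [0.03,-0.1,0.02],"dr": [0,0,0]},{"gripper": 0,"delta_pos": [0.03,-0.05,0.02],"dr": [0,0,0]}])

```text
t: 13.98
ee_pos: [590.4, -80.5, 204.9]
orientation: [-2.753, -0.009, 1.51]
ft_force: [0.8, -3.2, 0.1]
width: 0.7
```

>>> apply_moves(increments=[{"gripper": 0,"delta_pos": [0,0.5,0],"dr": [0,0,0]},{"gripper": 0,"delta_pos": [-2.0,0,0],"dr": [0,0,0]},{"gripper": 0,"delta_pos": [-2.5,0,0],"dr": [0,0,0]},{"gripper": 0,"delta_pos": [-2.5,0,0],"dr": [0,0,0]},{"gripper": 0,"delta_pos": [0,0,0],"dr": [0,0,0]}])

```text
t: 14.4
ee_pos: [552.1, -85.7, 266.8]
orientation: [-2.755, -0.009, 1.506]
ft_force: [-0.5, 0.8, 0.7]
width: 0.2
```

Run:
```python
from h import *
from workcell import ctrl
o=ctrl.get_obs();print(o["t"],o["ee_pos"],np.round(o["qpos"],2),o["ft_force"])
for n in("scene","wrist"):
    d=ctrl.get_image(n);np.savez(f"/tmp/{n}7.npz",**d);valve(d)
plan(o,(440,-95,310))
```

```text
14.4 [552.12104753 -85.71251332 266.83068677] [-0.25  0.1   2.11  0.37  0.4   1.02] [-0.46596164  0.76816127  0.65828485]
no valve
no valve
delta cm total [-9.69  0.86  7.11] min rows 2.9390978953289966
```

Next I draw back and half-turn so the wrist camera sits low and can see the valve under the rim.

>>> apply_moves(increments=[{"gripper": 0,"delta_pos": [-1.9,0.16,1.4],"dr": [0,0,0]},{"gripper": 0,"delta_pos": [-1.9,0.16,1.4],"dr": [0,0,0]},{"gripper": 0,"delta_pos": [-1.9,0.16,1.4],"dr": [0,0,0]},{"gripper": 0,"delta_pos": [-1.9,0.16,1.4],"dr": [0,0,0]},{"gripper": 0,"delta_pos": [-1.9,0.16,1.4],"dr": [0,0,0]}])

```text
t: 14.92
ee_pos: [441.6, -94.0, 305.0]
orientation: [-2.75, -0.011, 1.513]
ft_force: [0.4, -0.2, 0.2]
width: 0.6
```

>>> apply_moves(increments=[{"gripper": 0,"delta_pos": [0,0,0],"dr": [-0.12,0,0]},{"gripper": 0,"delta_pos": [0,0,0],"dr": [-0.12,0,0]},{"gripper": 0,"delta_pos": [0,0,0],"dr": [-0.12,0,0]},{"gripper": 0,"delta_pos": [0,0,0],"dr": [-0.12,0,0]},{"gripper": 0,"delta_pos": [0,0,0],"dr": [-0.12,0,0]}])

```text
t: 15.33
ee_pos: [442.6, -94.3, 305.0]
orientation: [2.267, 0.398, -1.243]
ft_force: [0.5, 0.3, -0.4]
width: 0.6
```

>>> apply_moves(increments=[{"gripper": 0,"delta_pos": [0,0,0],"dr": [-0.12,0,0]},{"gripper": 0,"delta_pos": [0,0,0],"dr": [-0.12,0,0]},{"gripper": 0,"delta_pos": [0,0,0],"dr": [-0.12,0,0]},{"gripper": 0,"delta_pos": [0,0,0],"dr": [-0.12,0,0]},{"gripper": 0,"delta_pos": [0,0,0],"dr": [-0.12,0,0]}])

```text
t: 15.75
ee_pos: [442.7, -94.2, 304.9]
orientation: [1.751, 0.669, -0.957]
ft_force: [0.6, 0.5, 0.4]
width: 0.4
```

>>> apply_moves(increments=[{"gripper": 0,"delta_pos": [0,0,0],"dr": [-0.12,0,0]},{"gripper": 0,"delta_pos": [0,0,0],"dr": [-0.12,0,0]},{"gripper": 0,"delta_pos": [0,0,0],"dr": [-0.12,0,0]},{"gripper": 0,"delta_pos": [0,0,0],"dr": [-0.12,0,0]},{"gripper": 0,"delta_pos": [0,0,0],"dr": [-0.12,0,0]}])

```text
t: 16.17
ee_pos: [442.6, -94.2, 304.8]
orientation: [1.217, 0.852, -0.662]
ft_force: [-0.6, 0.3, -0.7]
width: 0.5
```

>>> apply_moves(increments=[{"gripper": 0,"delta_pos": [0,0,0],"dr": [-0.12,0,0]},{"gripper": 0,"delta_pos": [0,0,0],"dr": [-0.12,0,0]},{"gripper": 0,"delta_pos": [0,0,0],"dr": [-0.12,0,0]},{"gripper": 0,"delta_pos": [0,0,0],"dr": [-0.12,0,0]},{"gripper": 0,"delta_pos": [0,0,0],"dr": [-0.12,0,0]}])

```text
t: 16.58
ee_pos: [442.6, -94.2, 304.8]
orientation: [0.675, 0.961, -0.363]
ft_force: [-0.1, 0.3, 0.8]
width: 0.6
```

>>> apply_moves(increments=[{"gripper": 0,"delta_pos": [0,0,0],"dr": [-0.12,0,0]},{"gripper": 0,"delta_pos": [0,0,0],"dr": [-0.12,0,0]},{"gripper": 0,"delta_pos": [0,0,0],"dr": [-0.12,0,0]},{"gripper": 0,"delta_pos": [0,0,0],"dr": [-0.12,0,0]},{"gripper": 0,"delta_pos": [0,0,0],"dr": [-0.12,0,0]}])

```text
t: 17.0
ee_pos: [442.6, -94.2, 304.8]
orientation: [0.127, 1.005, -0.061]
ft_force: [0.1, -0.9, 0.7]
width: 0.6
```

Run:
```python
from h import *
from workcell import ctrl
o=ctrl.get_obs();print(o["t"],o["ee_pos"],np.round(o["qpos"],2))
plan(o,(430,-95,300),tilt(.85))
d=ctrl.get_image("wrist");valve(d);print(ray(d,(256,192)))
```

```text
17.0 [442.62462698 -94.19519783 304.82940609] [-0.37 -0.15  2.24  0.39  0.55 -2.09]
delta cm total [-0.27 -0.26 -1.3 ] min rows 0.3302623441862224
dr total [-0.135 -0.156  0.003] min rows 1.665638381279975
valve px [259.4 268.2] n 103 yz [-12.8  80.7] ang -9.04
(array([298.9015233 , -85.02818453, 397.10361782]), array([ 0.74404609, -0.04072553, -0.66709601]))
```

>>> apply_moves(increments=[{"gripper": 0,"delta_pos": [0,0,-0.3],"dr": [-0.045,-0.05,0]},{"gripper": 0,"delta_pos": [0,0,-0.3],"dr": [-0.045,-0.05,0]},{"gripper": 0,"delta_pos": [0,0,-0.4],"dr": [-0.045,-0.05,0]},{"gripper": 0,"delta_pos": [0,0,-0.3],"dr": [0,0,0]},{"gripper": 0,"delta_pos": [0,0,0],"dr": [0,0,0]}])

```text
t: 17.47
ee_pos: [432.2, -89.9, 300.1]
orientation: [0.002, 0.862, -0.011]
ft_force: [1.1, 0.5, -0.5]
width: 0.7
```

Run:
```python
from h import *
from workcell import ctrl
o=ctrl.get_obs();print(o["t"],o["ee_pos"],np.round(o["qpos"],2))
d=ctrl.get_image("wrist");np.savez("/tmp/w8.npz",**d)
print(ray(d,(256,192))[0], proj(d,[C+[0,0,48],C+[0,0,70],C+[-22,0,84],C+[-22,0,130]]).round())
z=cv2.resize(d["img"][100:250,140:340],None,fx=4,fy=4,interpolation=cv2.INTER_CUBIC)[:,:,::-1]
cv2.imwrite("pics/w8.png",z)
```

```text
17.4667 [432.22894851 -89.91283066 300.11541087] [-0.4  -0.19  2.36  0.7   0.39 -2.54]
[276.35513254 -87.51425155 370.56112564] [[257. 228.]
 [256. 243.]
 [256. 247.]
 [256. 284.]]
```

View pics/w8.png

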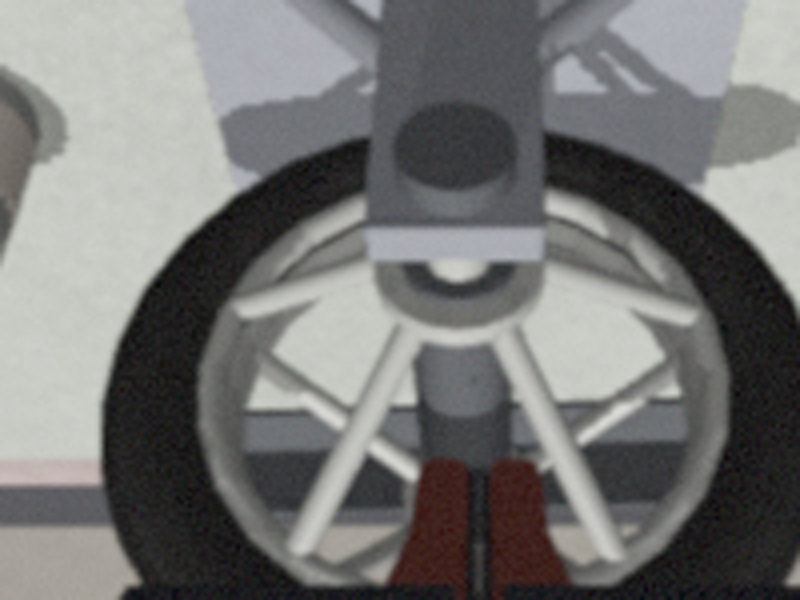

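This shows the near spokes pointing to lower left, ending at (303,552), and lower right, ending at (613,552), nearly symmetric about the hub at (457,268). The fingers hide the valve. I'll fit the four visible spoke lines on the spoke cone.

```bash
cat >> h.py <<'E'
from scipy.optimize import least_squares,brentq
def cone(d,uv,Cc):
    c,r=ray(d,uv)
    def f(s):
        p=c+r*s-Cc;rr=np.hypot(p[1],p[2]);return p[0]-(-73+57/68*(rr-20))
    s0=(Cc[0]-80-c[0])/r[0];s1=(Cc[0]-12-c[0])/r[0]
    ss=np.linspace(s0,s1,60);v=[f(s) for s in ss]
    for i in range(59):
        if v[i]*v[i+1]<0: 
            p=c+r*brentq(f,ss[i],ss[i+1])-Cc;return p
    return None
def refine(d,p,q,k=6,half=5):
    # centroid of brightness across the line p-q (full-image px)
    g=cv2.cvtColor(d["img"],cv2.COLOR_RGB2GRAY).astype(np.float32);p=np.array(p,float);q=np.array(q,float)
    n=np.array([-(q-p)[1],(q-p)[0]])/np.linalg.norm(q-p);out=[]
    t=np.arange(-half,half+.01,.25)
    for a in np.linspace(.1,.9,9):
        c=p+(q-p)*a;P=(c+t[:,None]*n).astype(np.float32)
        v=cv2.remap(g,P[:,0].copy(),P[:,1].copy(),cv2.INTER_LINEAR).ravel()
        w=np.clip(v-(v.max()-35),0,None);w[abs(t)>3.2]=0
        out.append(c+n*(w@t)/w.sum())
    return np.array(out)
def fit(d,lines):
    pts=[(u,a) for p,q,a in lines for u in refine(d,p,q)]
    def res(x,full=False):
        Cc=C+[0,x[0],x[1]];e=[]
        for u,a in pts:
            P=cone(d,u,Cc)
            if P is None: e.append(0);continue
            th=np.radians(a)+x[2];e.append(P[1]*np.cos(th)-P[2]*np.sin(th))
        return np.array(e)
    s=least_squares(res,[0,0,0],loss="huber",f_scale=1.);print("dy,dz,theta deg",s.x[:2].round(2),np.degrees(s.x[2]).round(2),"rms",np.sqrt((res(s.x)**2).mean()).round(2))
    print(res(s.x).reshape(len(lines),-1).mean(1).round(2))
    s=least_squares(lambda x:res([0,0,x[0]]),[0],loss="huber",f_scale=1.);print("fixed centre theta",np.degrees(s.x).round(2))
E
cat > f8.py <<'E'
from h import *
d=dict(np.load("/tmp/w8.npz"))
f=lambda a,b:(140+a/4-.37,100+b/4-.37)
fit(d,[(f(303,552),f(402,340),-36),(f(613,552),f(506,340),36),(f(245,306),f(350,274),-108),(f(690,314),f(560,275),108)])
E
python3 f8.py
```

```text
dy,dz,theta deg [-1.94  3.26] -1.5 rms 0.34
[ 0.07  0.06 -0.13 -0.14]
fixed centre theta [-2.98]
```

The spoke fit says the valve is about 1.5° short on the -y side. To cross-check against the valve itself I shift sideways, so the fingers do not hide it. That also moves joint 6 off its limit.

>>> apply_moves(increments=[{"gripper": 0,"delta_pos": [0,2.2,0],"dr": [0,0,0]},{"gripper": 0,"delta_pos": [0,2.2,0],"dr": [0,0,0]},{"gripper": 0,"delta_pos": [0,2.2,0],"dr": [0,0,0]},{"gripper": 0,"delta_pos": [0,2.2,0],"dr": [0,0,0]},{"gripper": 0,"delta_pos": [0,1.2,0],"dr": [0,0,0]}])

```text
t: 17.93
ee_pos: [434.9, -2.7, 301.3]
orientation: [-0.001, 0.862, -0.012]
ft_force: [-0.3, 0.4, 0.1]
width: 0.3
```

>>> apply_moves(increments=[{"gripper": 0,"delta_pos": [0,0,0],"dr": [0,0,0]},{"gripper": 0,"delta_pos": [0,0,0],"dr": [0,0,0]},{"gripper": 0,"delta_pos": [0,0,0],"dr": [0,0,0]},{"gripper": 0,"delta_pos": [0,0,0],"dr": [0,0,0]},{"gripper": 0,"delta_pos": [0,0,0],"dr": [0,0,0]}])

```text
t: 18.35
ee_pos: [434.0, -4.4, 300.6]
orientation: [0.002, 0.862, -0.014]
ft_force: [0.5, -0.0, -0.4]
width: 0.1
```

Run:
```python
from h import *
from workcell import ctrl
o=ctrl.get_obs();print(o["t"],o["ee_pos"],np.round(o["qpos"],2),o["orientation"])
d=ctrl.get_image("wrist");np.savez("/tmp/w9.npz",**d)
print(ray(d,(256,192))[0], proj(d,[C+[0,0,48],C+[0,0,70],C+[-22,0,84],C+[-22,0,130]]).round())
d2=dict(d);d2["img"]=d["img"].copy();d2["img"][245:]=0;valve(d2)
z=cv2.resize(d["img"][110:260,70:270],None,fx=4,fy=4,interpolation=cv2.INTER_CUBIC)[:,:,::-1]
cv2.imwrite("pics/w9.png",z)
```

```text
18.35 [433.97447461  -4.43312007 300.603501  ] [-0.05 -0.22  2.38  0.08  0.28 -1.68] [ 0.00225595  0.86249893 -0.01445956]
[278.12503501  -1.45081013 371.07568904] [[195. 227.]
 [193. 242.]
 [188. 246.]
 [182. 284.]]
valve px [191.2 236.1] n 133 yz [-3.4 60.7] ang -3.24
```

View pics/w9.png

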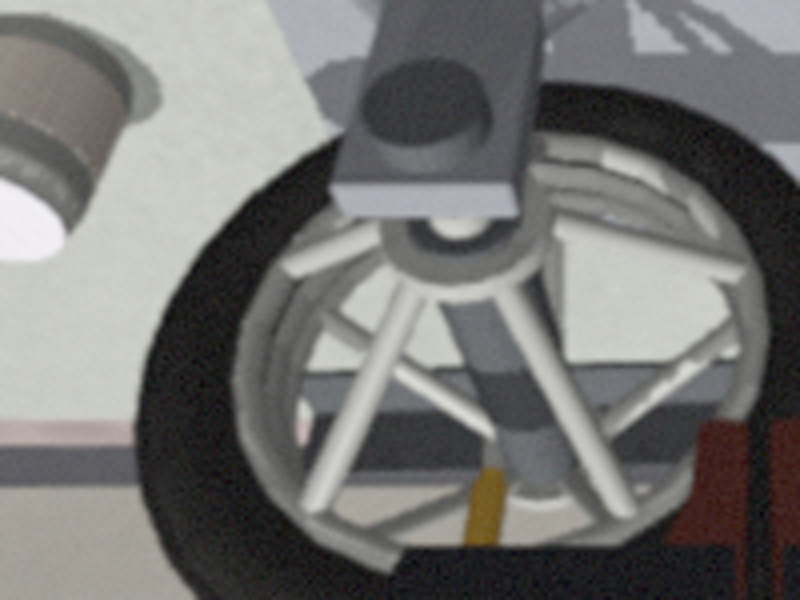

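The valve is visible at crop (492,468) to (481,545). I repeat the spoke fit in this view and compare it with the valve using the fitted centre.

```bash
cat > f9.py <<'E'
from h import *
d=dict(np.load("/tmp/w9.npz"))
f=lambda a,b:(70+a/4-.37,110+b/4-.37)
fit(d,[(f(316,505),f(408,300),-36),(f(622,508),f(510,300),36),(f(292,268),f(375,235),-108),(f(740,270),f(570,228),108)])
for dy in(-3,-2,-1,0):
    a=[]
    for u in((492,470),(487,510),(482,540)):
        p=onplane(d,f(*u),C+[0,dy,0],(1,0,0))-C-[0,dy,0];a.append((p[1:].round(1).tolist(),np.degrees(np.arctan2(p[1],p[2])).round(1)))
    print(dy,a)
E
python3 f9.py
```

```text
dy,dz,theta deg [-2.07  3.07] -1.67 rms 0.22
[ 0.09  0.06 -0.12 -0.16]
fixed centre theta [-3.74]
-3 [([-0.3, 47.5], np.float64(-0.4)), ([0.1, 62.4], np.float64(0.0)), ([-0.1, 73.2], np.float64(-0.1))]
-2 [([-1.3, 47.5], np.float64(-1.6)), ([-0.9, 62.4], np.float64(-0.9)), ([-1.1, 73.2], np.float64(-0.9))]
-1 [([-2.3, 47.5], np.float64(-2.8)), ([-1.9, 62.4], np.float64(-1.8)), ([-2.1, 73.2], np.float64(-1.7))]
0 [([-3.3, 47.5], np.float64(-4.0)), ([-2.9, 62.4], np.float64(-2.7)), ([-3.1, 73.2], np.float64(-2.4))]
```

Both checks agree: spokes -1.5° and -1.7°, valve about -1°. So it is about 1.4° short, or 1.4 mm at the spoke. I go back in for a small nudge, feeling for contact first.

>>> apply_moves(increments=[{"gripper": 0,"delta_pos": [0,0,0],"dr": [0,0.03,0.01]},{"gripper": 0,"delta_pos": [0,0,0],"dr": [0,0.03,0]},{"gripper": 0,"delta_pos": [0,0,0],"dr": [0,0.03,0]},{"gripper": 0,"delta_pos": [0,0,0],"dr": [0,0.03,0]},{"gripper": 0,"delta_pos": [0,0,0],"dr": [0,0.02,0]}])

```text
t: 18.82
ee_pos: [434.2, -4.3, 300.9]
orientation: [0.007, 1.003, -0.004]
ft_force: [-0.2, -0.6, -0.3]
width: 0.3
```

Run:
```python
from h import *
from workcell import ctrl
o=ctrl.get_obs();print(o["ee_pos"],np.round(o["qpos"],2))
plan(o,(550,-90,268),tilt(1.0))
```

```text
[434.1638565   -4.28506791 300.91430154] [-0.06 -0.2   2.29  0.07  0.48 -1.67]
delta cm total [ 9.01 -8.5   8.07] min rows 3.605172845978097
dr total [-0.008 -0.003  0.   ] min rows 0.07068873765293902
```

>>> apply_moves(increments=[{"gripper": 0,"delta_pos": [0.9,-0.85,0.81],"dr": [0,0,0]},{"gripper": 0,"delta_pos": [0.9,-0.85,0.81],"dr": [0,0,0]},{"gripper": 0,"delta_pos": [0.9,-0.85,0.81],"dr": [0,0,0]},{"gripper": 0,"delta_pos": [0.9,-0.85,0.81],"dr": [0,0,0]},{"gripper": 0,"delta_pos": [0.9,-0.85,0.81],"dr": [0,0,0]}])

```text
t: 19.23
ee_pos: [492.5, -47.6, 284.1]
orientation: [0.007, 1.002, -0.004]
ft_force: [1.3, 0.4, 0.5]
width: 0.4
```

>>> apply_moves(increments=[{"gripper": 0,"delta_pos": [0.9,-0.85,0.81],"dr": [0,0,0]},{"gripper": 0,"delta_pos": [0.9,-0.85,0.81],"dr": [0,0,0]},{"gripper": 0,"delta_pos": [0.9,-0.85,0.81],"dr": [0,0,0]},{"gripper": 0,"delta_pos": [0.9,-0.85,0.81],"dr": [0,0,0]},{"gripper": 0,"delta_pos": [0.9,-0.85,0.81],"dr": [0,0,0]}])

```text
t: 19.65
ee_pos: [550.5, -90.5, 267.7]
orientation: [0.007, 1.002, -0.004]
ft_force: [0.0, 0.3, 0.3]
width: 0.6
```

>>> apply_moves(increments=[{"gripper": 0,"delta_pos": [0,0,0],"dr": [0,0,0]},{"gripper": 0,"delta_pos": [0,0,0],"dr": [0,0,0]},{"gripper": 0,"delta_pos": [0,0,0],"dr": [0,0,0]},{"gripper": 0,"delta_pos": [0,0,0],"dr": [0,0,0]},{"gripper": 0,"delta_pos": [0,0,0],"dr": [0,0,0]}])

```text
t: 20.07
ee_pos: [549.5, -88.9, 268.2]
orientation: [0.007, 1.002, -0.003]
ft_force: [-0.3, -0.4, 0.4]
width: 0.7
```

Run:
```python
from h import *
from workcell import ctrl
o=ctrl.get_obs();print(o["ee_pos"],np.round(o["qpos"],2))
plan(o,(590,-87,206),tilt(1.0))
```

```text
[549.4680926  -88.92588124 268.20732196] [-0.26  0.09  2.11  0.36  0.4  -2.11]
delta cm total [7.42 0.19 0.06] min rows 1.811506523315576
dr total [-0.007 -0.002 -0.   ] min rows 0.06110061109281514
```

>>> apply_moves(increments=[{"gripper": 0,"delta_pos": [1.8,0,0],"dr": [0,0,0]},{"gripper": 0,"delta_pos": [1.8,0,0],"dr": [0,0,0]},{"gripper": 0,"delta_pos": [1.8,0,0],"dr": [0,0,0]},{"gripper": 0,"delta_pos": [1.6,0,0],"dr": [0,0,0]},{"gripper": 0,"delta_pos": [0.4,0,0],"dr": [0,0,0]}])

```text
t: 20.48
ee_pos: [589.7, -88.7, 204.0]
orientation: [0.007, 1.004, -0.003]
ft_force: [-0.2, 0.5, -0.2]
width: 0.6
```

>>> apply_moves(increments=[{"gripper": 0,"delta_pos": [0,0.15,0],"dr": [0,0,0]},{"gripper": 0,"delta_pos": [0,0.15,0],"dr": [0,0,0]},{"gripper": 0,"delta_pos": [0,0.1,0],"dr": [0,0,0]},{"gripper": 0,"delta_pos": [0,0,0],"dr": [0,0,0]},{"gripper": 0,"delta_pos": [0,0,0],"dr": [0,0,0]}])

```text
t: 20.9
ee_pos: [589.9, -85.2, 206.6]
orientation: [0.007, 1.001, -0.004]
ft_force: [-0.1, 0.3, -0.0]
width: 0.4
```

>>> apply_moves(increments=[{"gripper": 0,"delta_pos": [0,0.05,0],"dr": [0,0,0]},{"gripper": 0,"delta_pos": [0,0.05,0],"dr": [0,0,0]},{"gripper": 0,"delta_pos": [0,0.05,0],"dr": [0,0,0]},{"gripper": 0,"delta_pos": [0,0.05,0],"dr": [0,0,0]},{"gripper": 0,"delta_pos": [0,0,0],"dr": [0,0,0]}])

```text
t: 21.32
ee_pos: [589.9, -83.2, 205.6]
orientation: [0.007, 1.002, -0.004]
ft_force: [-0.6, -0.1, -0.4]
width: 0.5
```

>>> apply_moves(increments=[{"gripper": 0,"delta_pos": [0,0.05,0],"dr": [0,0,0]},{"gripper": 0,"delta_pos": [0,0.05,0],"dr": [0,0,0]},{"gripper": 0,"delta_pos": [0,0.05,0],"dr": [0,0,0]},{"gripper": 0,"delta_pos": [0,0.05,0],"dr": [0,0,0]},{"gripper": 0,"delta_pos": [0,0,0],"dr": [0,0,0]}])

```text
t: 21.73
ee_pos: [589.9, -81.2, 205.6]
orientation: [0.007, 1.002, -0.004]
ft_force: [-0.4, 0.1, -0.5]
width: 0.5
```

>>> apply_moves(increments=[{"gripper": 0,"delta_pos": [0,0.04,0],"dr": [0,0,0]},{"gripper": 0,"delta_pos": [0,0.03,0],"dr": [0,0,0]},{"gripper": 0,"delta_pos": [0,0,0],"dr": [0,0,0]},{"gripper": 0,"delta_pos": [0,0,0],"dr": [0,0,0]},{"gripper": 0,"delta_pos": [0,0,0],"dr": [0,0,0]}])

```text
t: 22.15
ee_pos: [589.9, -80.7, 205.7]
orientation: [0.007, 1.002, -0.004]
ft_force: [0.1, -1.5, -0.2]
width: 0.6
```

Contact begins at about y = -80.8. I push 1.5 mm more, then withdraw.

>>> apply_moves(increments=[{"gripper": 0,"delta_pos": [0,0.05,0],"dr": [0,0,0]},{"gripper": 0,"delta_pos": [0,0.05,0],"dr": [0,0,0]},{"gripper": 0,"delta_pos": [0,0.05,0],"dr": [0,0,0]},{"gripper": 0,"delta_pos": [0,0,0],"dr": [0,0,0]},{"gripper": 0,"delta_pos": [0,0,0],"dr": [0,0,0]}])

```text
t: 22.57
ee_pos: [590.2, -79.1, 205.9]
orientation: [0.007, 1.002, -0.004]
ft_force: [0.9, -3.1, -1.4]
width: 0.3
```

>>> apply_moves(increments=[{"gripper": 0,"delta_pos": [0,-0.6,0],"dr": [0,0,0]},{"gripper": 0,"delta_pos": [-1.5,0,0],"dr": [0,0,0]},{"gripper": 0,"delta_pos": [-2.0,0,0],"dr": [0,0,0]},{"gripper": 0,"delta_pos": [-2.0,0,0],"dr": [0,0,0]},{"gripper": 0,"delta_pos": [-2.0,0,0],"dr": [0,0,0]}])

```text
t: 22.98
ee_pos: [548.4, -84.5, 268.9]
orientation: [0.008, 1.004, -0.003]
ft_force: [-0.5, -0.0, 1.0]
width: 0.5
```

>>> apply_moves(increments=[{"gripper": 0,"delta_pos": [-1.7,1.7,-1.6],"dr": [0,0,0]},{"gripper": 0,"delta_pos": [-1.7,1.7,-1.6],"dr": [0,0,0]},{"gripper": 0,"delta_pos": [-1.7,1.7,-1.6],"dr": [0,0,0]},{"gripper": 0,"delta_pos": [-1.7,1.7,-1.6],"dr": [0,0,0]},{"gripper": 0,"delta_pos": [-1.7,1.7,-1.6],"dr": [0,0,0]}])

```text
t: 23.4
ee_pos: [435.1, 1.1, 297.5]
orientation: [0.008, 1.004, -0.004]
ft_force: [0.2, 0.4, 0.1]
width: 0.4
```

>>> apply_moves(increments=[{"gripper": 0,"delta_pos": [0,0,0],"dr": [0,-0.05,0]},{"gripper": 0,"delta_pos": [0,0,0],"dr": [0,-0.05,0]},{"gripper": 0,"delta_pos": [0,0,0],"dr": [0,-0.04,0]},{"gripper": 0,"delta_pos": [0,0,0],"dr": [0,0,0]},{"gripper": 0,"delta_pos": [0,0,0],"dr": [0,0,0]}])

```text
t: 23.82
ee_pos: [436.1, 0.8, 297.3]
orientation: [0.007, 0.864, -0.004]
ft_force: [-0.5, -0.7, 0.1]
width: 0.1
```

Run:
```python
from h import *
from workcell import ctrl
o=ctrl.get_obs();print(o["t"],o["ee_pos"],np.round(o["qpos"],2),o["orientation"])
d=ctrl.get_image("wrist");np.savez("/tmp/w10.npz",**d)
print(proj(d,[C,C+[0,0,48]]).round())
z=cv2.resize(d["img"][110:260,70:270],None,fx=4,fy=4,interpolation=cv2.INTER_CUBIC)[:,:,::-1]
cv2.imwrite("pics/w10.png",z)
for n in("scene","side"):
    a=np.load(f"/tmp/{n}.npz")["img"];b=ctrl.get_image(n)["img"]
    m=(cv2.absdiff(a,b).max(-1)>40)
    print(n,m.sum());cv2.imwrite(f"/tmp/df_{n}.png",m*255)
```

```text
23.8167 [436.13658084   0.78252698 297.32669868] [-0.05 -0.21  2.38  0.11  0.27 -1.7 ] [ 0.00682754  0.86440766 -0.00361918]
[[193. 200.]
 [189. 230.]]
scene 16326
side 21903[ WARN:0@3.676] global loadsave.cpp:1063 imwrite_ Unsupported depth image for selected encoder is fallbacked to CV_8U.
```

The viewer has no pictures left, so I check numerically: predicted spoke lines refined in the image, plus the valve colour blob. I run it on w9 too as a control.

```bash
python3 - <<'E' 2>/dev/null
from h import *
from workcell import ctrl
Cf=C+[0,-2,3]
for n,th in(("w9",-1.6),("w10",0)):
    d=dict(np.load(f"/tmp/{n}.npz"));print(n)
    L=[]
    for a,r0 in((-36,35),(36,35),(108,45)):
        t=np.radians(a+th);P=[Cf+[-73+57/68*(r-20),r*np.sin(t),r*np.cos(t)] for r in(80,r0)]
        q=proj(d,P);L.append((q[0],q[1],a))
    fit(d,L)
    h=cv2.cvtColor(d["img"],cv2.COLOR_RGB2HSV);m=cv2.inRange(h,(12,110,60),(32,255,255))
    m[246:]=0;m[:215]=0;m[:,:170]=0;m[:,215:]=0
    v,u=np.nonzero(m)
    pp=np.array([onplane(d,q,Cf,(1,0,0))-Cf for q in zip(u,v)])
    s=(pp[:,2]>45)&(pp[:,2]<75);c=pp[s].mean(0)
    print("valve n",s.sum(),"yz",c[1:].round(2),"ang",np.degrees(np.arctan2(c[1],c[2])).round(2))
# did other things move? bench-level blobs by phase correlation against the first pictures
for n,B in(("scene",dict(plate=(175,195,110,70),tin=(160,142,30,45),pipe=(240,230,55,60),disc=(340,230,60,50),brush=(360,285,50,80),grinder=(170,105,90,40))),("side",dict(spanner=(212,220,22,60),plate=(255,255,75,28),grinder=(175,290,85,90),tin=(280,282,35,45),tube=(275,325,55,40)))):
    a=cv2.cvtColor(np.load(f"/tmp/{n}.npz")["img"],6).astype(np.float32);b=cv2.cvtColor(ctrl.get_image(n)["img"],6).astype(np.float32)
    for k,(x,y,w,hh) in B.items():
        s,r=cv2.phaseCorrelate(a[y:y+hh,x:x+w].copy(),b[y:y+hh,x:x+w].copy());print(n,k,np.round(s,2),round(r,2))
E
```

```text
w9
dy,dz,theta deg [-1.15  4.07] -2.46 rms 0.46
[-0.33  0.55 -0.3 ]
fixed centre theta [-4.71]
valve n 138 yz [-1.45 58.79] ang -1.41
w10
dy,dz,theta deg [-1.45  4.  ] -1.13 rms 0.39
[-0.27  0.45 -0.25]
fixed centre theta [-3.76]
valve n 123 yz [-0.33 57.12] ang -0.33
scene plate [ 0.18 -0.14] 0.82
scene tin [0.12 0.38] 1.0
scene pipe [ 0.01 -0.08] 1.03
scene disc [-0.07 -0.02] 0.93
scene brush [ 0.02 -0.11] 0.98
scene grinder [ 0.05 -0.01] 1.01
side spanner [ 0.3  -0.45] 0.45
side plate [0.71 0.06] 0.89
side grinder [0.01 0.04] 1.01
side tin [-0.    0.37] 0.89
side tube [-0.04  0.04] 0.98
```

The valve is now at about -0.3° and the arm is clear and still, so I hand in.

```bash
python3 -c "
from workcell import ctrl
o=ctrl.get_obs();print(o['t'],o['qvel'].round(3),o['ft_force'].round(1));print(ctrl.close_job())"
```

```text
24.0667 [ 0.001  0.001  0.005  0.002 -0.005 -0.002] [-0.3  0.5  0.6]
the job is handed in; nothing more can be done
None
```

I turned the wheel with three spoke pushes of about 52°, 53° and a final 1.2° nudge, each with the closed fingertips. I then drew the fingers clear and handed in at 24 s with the arm still. The forces reported while pushing stayed around 4 N.

- **Valve position:** measured from its colour in the last wrist picture, the valve stands at about -0.3° from straight up.
- **Disagreement:** a rough automatic spoke fit on that picture gave -1.1°. On the picture before the nudge, the same fit read about 0.8° further from the top than the fit from hand-picked spoke points, so I trust the valve reading more. The wrist camera also places the hub about 2 mm to the side of my bench measurement, so I took these angles relative to the hub as the wrist camera sees it.
- **Other things on the bench:** image shifts were under 0.5 px for everything I compared. The stand's plate showed 0.7 px in the side view but only 0.2 px in the scene view. I put that down to shadow. The spanner's match was weak, with a correlation of 0.45.
- **Last picture not viewed:** I had reached the limit of 12 pictures, so the final checks are numerical only.

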